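# Lock the sherd stand: castle nut to the next slot, pin home

## Robot

A 6-joint arm with a two-finger parallel gripper is mounted at the origin on the work surface. World frame = base frame: x ahead of the robot, y to its left, z up, the work surface at z = 0. Lengths are in m, angles in rad, forces in N, time in s.
With the tool pointing down it reaches from about 0.325 to 0.85 m from the base axis. Payload 15.5 kg.
Tool frame: the origin (TCP) lies midway between the tips of the shut fingers; the grasp point (between the pads) lies 19 mm behind it; z points along the fingers, y is the line along which they close (so a half turn about z gives the same grasp; the last joint's range is limited). The gripper opens to 91 mm and grips with 3 to 60 N. Pads are 32 mm wide; open, the fingers measure 118 mm over their backs; the gripper's body (76 mm by 178 mm) begins 60 mm behind the grasp point.
Start: joints at [1.058, 0.494, 1.345, -0, 1.302, -0.096], TCP at [0.254, 0.571, 0.214] pointing down, gripper open.
Joint ranges: [-2.91, 2.91], [-0.82, 2.16], [0.22, 2.67], [-1.22, 4.37], [0.12, 2.79], [-3.08, 3.08]. Speed limits (rad/s): [1.89, 1.89, 2.57, 3.01, 3.01, 3.01].

## Interface

Orientations are given as a 3x3 rotation matrix whose columns are the frame's x, y, z axes.
In Python, from rig import ctrl gives the robot as it stands.
- The arm moves only by the tool play_rows, never from a script. Its argument "moves" is a list of rows, each an object with "delta_pos": the shift along the tool's x, y, z as a fraction of full scale, a list of three; "turn": the turn, a rotation vector about the tool's x, y, z as a fraction of full scale, a list of three. In form: [{"delta_pos": [tx, ty, tz], "turn": [wx, wy, wz]}, ...]. A call has 1 to 12 rows; each row shifts and turns the commanded pose from where the row before left it, along the tool's axes as they then stand; what a row does not reach is not made up. Full scale, the value 1, is 0.02 m for a shift and 8 degrees for a turn. A row lasts 1/10 s, in which the tool goes at most 50 mm and 8.59 degrees, less where a joint would pass 70% of its speed; a pose out of reach is approached as far as the arm can. A call with a number of a shift or a turn outside -1 to 1 is refused whole. A call with a gripper value outside its range is refused whole. "hand" is the closure, from 0 (fully open) to 1 (shut), set as the call begins (left out, the last holds). The fingers move at their own pace and stop on an object; the grip force is fixed at half the most. Time passes only in rows, so rows that do not move let the fingers close. It gives the time, the measured TCP pose, the force, the opening and the grip force at its end, in the units of the state.
- ctrl.read_state(): the state, without advancing time (a new reading comes with each control period).
- ctrl.capture(name): name is "side" or "top"; returns the picture (384x512x3 uint8, red, green, blue); there is no depth.
- ctrl.calibration(name): a dict with "vfov" (degrees; the focal length in pixels is half the picture's height over the tangent of half this angle, whatever the lens; pixels are square), "cx", "cy" (the principal point, pixels), "k1" (the pictures are not rectified: a ray, as slopes to the right and down, at radius r is drawn at 1 + k1 r^2 times it, then the intrinsics apply), "extrinsics" (4x4, takes a point from camera to world coordinates). Camera axes: x right, y up, looking along -z (the intrinsics and any distortion apply to the point x, -y, -z); pixel columns grow to the right and rows downward; lengths in m; the calibration is good to about 2 mm. A picture is of the moment at which its call begins. calibration takes no time and is no camera call.
- ctrl.close_job(): hands the job in; it is judged then, once.
The state is a dict: "time_s": time; "q": joint angles; "joint_velocities": joint speeds; "joint_torque": joint torques, N m; "ee_pos": TCP position; "eef_rot": TCP orientation; "force": force on the tool from outside, world axes, zero at the start; "ft_torque": the same for the moment, N m; "finger_gap": finger opening in m; "grip_force": force on a finger pad.
Only numpy, scipy, OpenCV 4.12 (cv2) and the standard library are available. Lean on these libraries where they do the work, as an engineer would, in place of code of your own. Each camera call takes 0.05 s, during which the arm holds its last target. There are 200 camera calls.

## Task

Lock the swing arm of the sherd stand: turn the brass castle nut clockwise (seen from above) to the next slot that lines up with the stud's cross hole, in front of the locking pin, and neither back to an earlier slot nor on to a later one. Then push the locking pin fully home by its yellow tab, through that slot into the hole, and let go. Do not press on the sherd in the clip, and leave the other things on the table where they are.

Things in the scene. Friction and masses are not known exactly. Their poses are not given: they have to be found in the camera images.
- stand: Clip stand screwed to the table, grey-green base plate 12 mm thick (x -145 to 50, y -55 to 55 mm, and a 70 mm wide foot out to y = -240). Origin on the table under the vertical stud's axis; z up; x axis = line of the stud's cross hole (9 mm wide, centred 55 mm up). Pin guide and yellow tab on its -x side; a grey arm, 24 mm high, runs along -y to the clip with the sherd.
- stud_top (a point): Top centre of the 26 mm steel stud, 66 mm above the table; a black line scribed across it shows the cross hole's direction (point x axis). The castle nut surrounds the stud, over a 58 mm washer whose top is 27.5 mm up.
- guide_top (a point): Top centre of the cast pin guide, 64 mm above the table, 57 mm from the stud axis on the stand's -x side; 18 mm along x, 20 mm across y. Keep the fingers clear of it when turning the nut.
- nut_mid (a point): On the axis of the brass castle nut, 43.5 mm above the table. Hexagon 46 mm across flats, 27.5 to 47.5 mm up; slotted crown 45 mm wide above it to 59.5 mm. Six slots, 10 mm wide, 12 mm deep, open on top, one over the middle of each flat. Its x axis points out through a slot, square to a flat; z up. Turns with 0.12 N m friction, stays where left, does not rise or sink.
- nut (a joint): Turning angle of the nut in rad, growing clockwise seen from above. 0: a slot stood in line with the cross hole (the earlier slot); every 1.047 a slot lines up again. It starts between 0.2 and 0.75, so the next slot is in line at 1.047.
- tab_mid (a point): Centre of the yellow tab's grip, 67 mm above the table, stand's axes. Tab: 12 mm (x) by 14 mm (y), 45 to 83 mm up, on the outer end of a level 6 mm steel pin, 55 mm up on the cross hole's line. Slides (1.5 N) to the stand's +x, towards the nut; after about 10 mm the round tip meets the crown and passes only through a slot (2 mm play each side). Captive, stays where left.
- lock (a joint): Travel of the locking pin in m: 0 withdrawn (pin tip 32 mm from the stud axis, tab centre 125 mm from it), 0.030 fully home (its end stop; tab centre 95 mm from the stud axis).
- sherd: Red-slipped sherd held upright in the brass clip, fixed to the stand: about 85 mm wide, 7 mm thick, 70 to 163 mm above the table, its middle 185 mm from the stud axis along -y of the stand. Fragile. Origin: on the table below its middle.
- probe_tin: Open tin, 68 mm wide and 85 mm high, with steel dental probes standing in it up to 155 mm; origin under its centre. Loose; near the sherd.
- wax: Grey hard-wax modelling block, 45 x 75 x 34 mm; origin under its centre. Loose; on the stand's +x side.
- creamware: Cream plate rim piece lying flat, about 45 x 110 mm and 9 mm thick; origin underneath it. Loose; on the stand's +y side.
- loose_sherd: Red sherd lying flat, about 60 x 50 mm, 7 mm thick. Loose.
- adhesive_jar: Closed jar, 60 mm wide, 70 mm high; origin under its centre. Loose.
- brush: Brush lying flat. Loose.
- spanner: Steel spanner lying flat. Loose; not needed.

How it is judged:
By the outcome, as a careful person would: the job done as asked, in the order asked, and still so for the second after the job is handed in, with the robot touching nothing.
It also fails if it takes over 38 s, if anything falls off the work surface, if the arm or the gripper's body presses on something with over 40 N, if the wrist force passes 120 N, or if a joint passes its speed limit or range.

## Working session

There is one attempt and no reset: what is moved stays moved. The work goes in short steps, Python scripts to look and compute and a tool call to move; the robot and the scene stay as the last step left them, time stands still between calls to the robot, and variables do not carry over. Pictures are saved under pics/ and viewed, at most 10 in all, crops included, and the job is handed in when it is done.

Besides the shell and the picture viewer there is one more tool, called after "Call:" as name(argument=value, ...), one argument or row to a line, values as JSON. play_rows: Moves the arm, as the interface text tells. Its arguments: {"type":"object","properties":{"moves":{"type":"array","items":{"type":"object","properties":{"delta_pos":{"type":"array","items":{"type":"number","minimum":-1,"maximum":1}},"turn":{"type":"array","items":{"type":"number","minimum":-1,"maximum":1}}}}},"hand":{"type":"number"}},"required":["moves"]}

```bash
mkdir -p pics; cat > h.py <<'E'
import numpy as np, cv2
from rig import ctrl
def cal(n):
    c=ctrl.calibration(n); f=192/np.tan(np.radians(c['vfov']/2)); return c,f,np.array(c['extrinsics'])
def proj(n,P):
    c,f,E=cal(n); p=np.linalg.inv(E)@np.append(P,1); s=np.array([p[0],-p[1]])/-p[2]
    s=s*(1+c['k1']*(s@s)); return s*f+[c['cx'],c['cy']]
def pix(n,u,v,z):
    c,f,E=cal(n); d=np.array([(u-c['cx'])/f,(v-c['cy'])/f]); s=d.copy()
    for _ in range(20): s=d/(1+c['k1']*(s@s))
    r=E[:3,:3]@np.array([s[0],-s[1],-1]); o=E[:3,3]; return o+r*(z-o[2])/r[2]
def snap(n,name,box=None,k=1):
    im=ctrl.capture(n)[:,:,::-1].copy(); cv2.imwrite('pics/raw_'+name+'.png',im)
    if box: im=im[box[1]:box[3],box[0]:box[2]]
    cv2.imwrite('pics/'+name+'.png',cv2.resize(im,None,fx=k,fy=k,interpolation=cv2.INTER_CUBIC))
E
python3 - <<'E'
from h import *
snap('top','t0',None,1.5); snap('side','s0',None,1.5)
for n in('top','side'): print(ctrl.calibration(n))
s=ctrl.read_state(); print(s['time_s'],s['ee_pos'],s['eef_rot'],s['finger_gap'])
E
```

```text
{'vfov': 54.82663228874875, 'cx': 251.09050378784733, 'cy': 190.5649113804087, 'k1': -0.11044840296649351, 'extrinsics': array([[-0.00964325,  0.98101252, -0.19370452,  0.3387047 ],
       [-0.9998964 , -0.0073899 ,  0.01235217,  0.01198607],
       [ 0.01068618,  0.19380356,  0.98098215,  1.00893882],
       [ 0.        ,  0.        ,  0.        ,  1.        ]])}
{'vfov': 46.993457437763624, 'cx': 255.34883079326332, 'cy': 191.00823647624745, 'k1': -0.16128722563644948, 'extrinsics': array([[ 0.77608557,  0.42480602, -0.46608051, -0.04726945],
       [-0.63044465,  0.5048363 , -0.58964383, -0.69052061],
       [-0.01518989,  0.75145203,  0.65961285,  0.87038837],
       [ 0.        ,  0.        ,  0.        ,  1.        ]])}
0.1 [0.2534118  0.57095772 0.21338065] [[-9.13996229e-01  4.05722312e-01 -5.47634213e-04]
 [ 4.05722667e-01  9.13995720e-01 -9.70353035e-04]
 [ 1.06841450e-04 -1.10908663e-03 -9.99999379e-01]] 0.09128409988250423
```

View pics/t0.png

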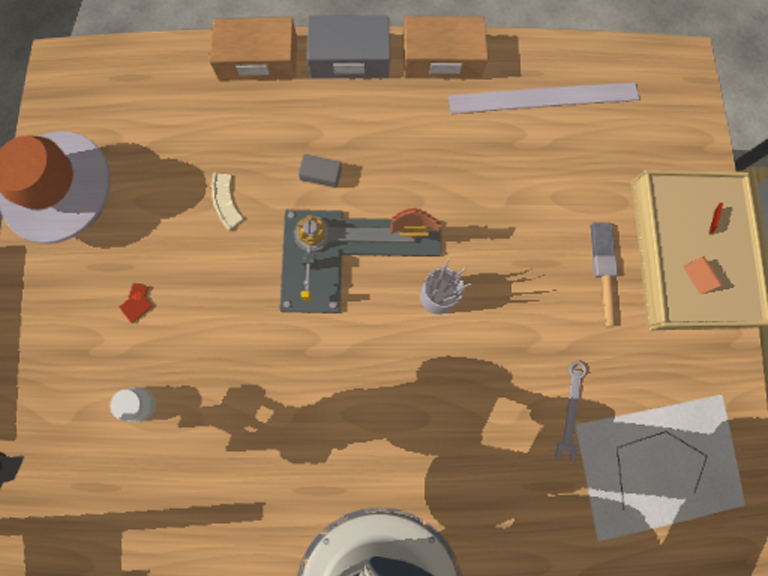

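View pics/s0.png

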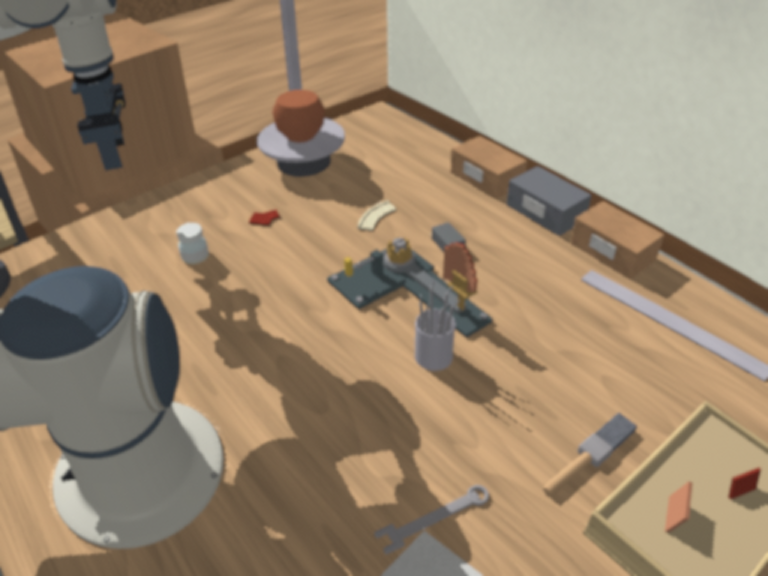

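The top view shows the nut at about (311,231)/1.5, the yellow tab at (305,295)/1.5 and the arm running right to the sherd. So the stand's axes are close to the world's. I'll enlarge the crop next.

```bash
python3 - <<'E'
from h import *
im=cv2.imread('pics/raw_t0.png')[135:215,180:260]
cv2.imwrite('pics/c0.png',cv2.resize(im,None,fx=7,fy=7,interpolation=cv2.INTER_CUBIC))
E
```

```text
(no output)
```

View pics/c0.png

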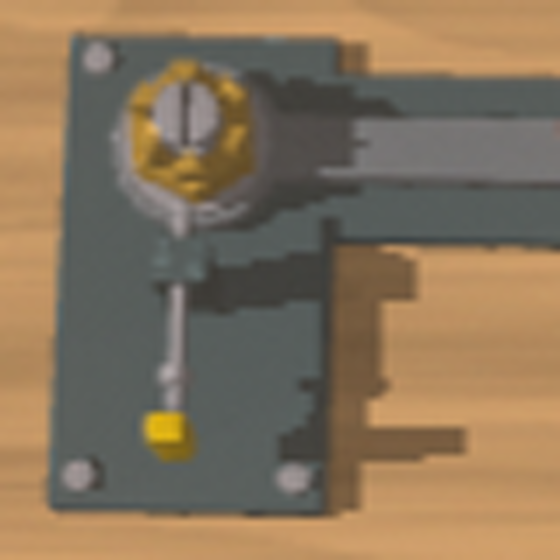

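The crop shows the stud top at (186,117), the tab top at (166,430), and base corners at (72,37), (52,512), (340,38) and (325,512).

```bash
python3 - <<'E'
from h import *
def c(u,v,z): return pix('top',180+(u+.5)/7-.5,135+(v+.5)/7-.5,z)
S=c(186,117,.066); T=c(166,430,.083); B=[c(*p,.012) for p in((72,37),(52,512),(340,38),(325,512))]
print('stud',S,'tab',T,T-S,np.hypot(*(T-S)[:2])); print(np.round(B,4))
d=S-T; print('yaw tab',np.degrees(np.arctan2(d[1],d[0])))
for a,b in((0,1),(2,3)):
    e=B[a]-B[b]; print('yaw edge',np.degrees(np.arctan2(e[1],e[0])),np.hypot(*e[:2]))
yaw=np.arctan2((B[0]-B[1]+B[2]-B[3])[1],(B[0]-B[1]+B[2]-B[3])[0])
X=np.array([np.cos(yaw),np.sin(yaw),0]);Y=np.array([-X[1],X[0],0])
print('yaw',np.degrees(yaw),'centre from base',np.mean(B,0)+47.5e-3*X) 
raw=cv2.imread('pics/raw_t0.png'); x0,y0,w=190,135,32; k=12
def draw(th):
    im=cv2.resize(raw[y0:y0+w,x0:x0+w],None,fx=k,fy=k,interpolation=cv2.INTER_CUBIC)
    if th is None: return im
    R=lambda r,a,z: proj('top',[S[0]+r*np.cos(a),S[1]+r*np.sin(a),z])
    q=lambda p: tuple(int(round(t)) for t in ((p-[x0,y0]+.5)*k-.5))
    for i in range(6):
        a=yaw-th+i*np.pi/3
        cv2.line(im,q(R(.0266,a-np.pi/6,.0475)),q(R(.0266,a+np.pi/6,.0475)),(255,0,0),1)
        for s in(-1,1): cv2.line(im,q(R(.014,a+s*.36,.0595)),q(R(.0225,a+s*.224,.0595)),(0,0,255),1)
    cv2.putText(im,str(th),(5,20),0,.6,(255,255,255),1); return im
L=[None,.2,.4,.6,.5,.7]
ims=[cv2.resize(draw(t),(266,266)) for t in L]
cv2.imwrite('pics/n0.png',np.vstack([np.hstack(ims[:3]),np.hstack(ims[3:])]))
E
```

```text
stud [0.63214821 0.11848821 0.066     ] tab [0.50836556 0.12205893 0.083     ] [-0.12378265  0.00357072  0.017     ] 0.12383414015014278
[[0.6832 0.1714 0.012 ]
 [0.4892 0.1745 0.012 ]
 [0.6817 0.0629 0.012 ]
 [0.4885 0.0681 0.012 ]]
yaw tab -1.6523360959831166
yaw edge -0.9271802718796812 0.19398422924196523
yaw edge -1.5575437045542913 0.19328242316840344
yaw -1.2417908089723517 centre from base [0.63316491 0.11821491 0.012     ]
```

View pics/n0.png

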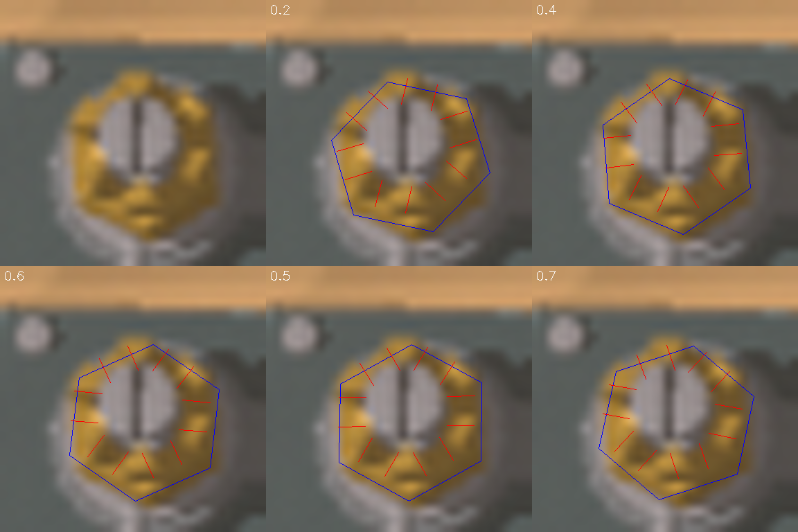

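Stud axis is at about (0.6325, 0.1184), yaw about -1.2°, and the nut reads about 0.5 (a vertex faces the pin, slightly less). I'll grip with the closing axis at about 90° and finish at about 59°. Approach at height first.

Call:
play_rows(
  moves=[
    {"delta_pos": [0, 0, 0], "turn": [0, 0, -1]},
    {"delta_pos": [0, 0, 0], "turn": [0, 0, -1]},
    {"delta_pos": [0, 0, 0], "turn": [0, 0, -1]},
    {"delta_pos": [-0.82, -0.985, 0]},
    {"delta_pos": [-0.82, -0.985, 0]},
    {"delta_pos": [-0.82, -0.985, 0]},
    {"delta_pos": [-0.82, -0.985, 0]},
    {"delta_pos": [-0.82, -0.985, 0]},
    {"delta_pos": [-0.82, -0.985, 0]},
    {"delta_pos": [-0.82, -0.985, 0]},
    {"delta_pos": [-0.82, -0.985, 0]},
    {"delta_pos": [-0.82, -0.985, 0]},
  ],
  hand=0,
)

```text
validation failed for argument at $.mo...
```

Call:
play_rows(
  moves=[
    {"delta_pos": [-0.82, -0.985, 0]},
    {"delta_pos": [-0.82, -0.985, 0]},
    {"delta_pos": [-0.82, -0.985, 0]},
    {"delta_pos": [-0.82, -0.985, 0]},
    {"delta_pos": [-0.82, -0.985, 0]},
    {"delta_pos": [-0.82, -0.985, 0]},
    {"delta_pos": [-0.82, -0.985, 0]},
    {"delta_pos": [-0.82, -0.985, 0]},
    {"delta_pos": [-0.82, -0.985, 0]},
    {"delta_pos": [-0.82, -0.985, 0]},
    {"delta_pos": [0, 0, 0]},
    {"delta_pos": [0, 0, 0]},
  ],
)

```text
validation failed for argument at $.mo...
```

Call:
play_rows(
  moves=[
    {"delta_pos": [0, 0, 0], "turn": [0, 0, -1]},
    {"delta_pos": [0, 0, 0], "turn": [0, 0, -1]},
    {"delta_pos": [0, 0, 0], "turn": [0, 0, -1]},
    {"delta_pos": [-0.82, -0.985, 0], "turn": [0, 0, 0]},
    {"delta_pos": [-0.82, -0.985, 0], "turn": [0, 0, 0]},
    {"delta_pos": [-0.82, -0.985, 0], "turn": [0, 0, 0]},
    {"delta_pos": [-0.82, -0.985, 0], "turn": [0, 0, 0]},
    {"delta_pos": [-0.82, -0.985, 0], "turn": [0, 0, 0]},
    {"delta_pos": [-0.82, -0.985, 0], "turn": [0, 0, 0]},
    {"delta_pos": [-0.82, -0.985, 0], "turn": [0, 0, 0]},
    {"delta_pos": [-0.82, -0.985, 0], "turn": [0, 0, 0]},
    {"delta_pos": [-0.82, -0.985, 0], "turn": [0, 0, 0]},
  ],
  hand=0,
)

```text
time_s: 1.3
ee_pos: [0.4018, 0.3931, 0.2137]
eef_rot: [[-1.0, -0.001, -0.0], [-0.001, 1.0, -0.0], [0.0, -0.0, -1.0]]
force: [-0.2, 0.9, -0.9]
finger_gap: 0.0913
grip_force: 0.0
```

Call:
play_rows(
  moves=[
    {"delta_pos": [-0.827, -0.983, 0], "turn": [0, 0, 0]},
    {"delta_pos": [-0.827, -0.983, 0], "turn": [0, 0, 0]},
    {"delta_pos": [-0.827, -0.983, 0], "turn": [0, 0, 0]},
    {"delta_pos": [-0.827, -0.983, 0], "turn": [0, 0, 0]},
    {"delta_pos": [-0.827, -0.983, 0], "turn": [0, 0, 0]},
    {"delta_pos": [-0.827, -0.983, 0], "turn": [0, 0, 0]},
    {"delta_pos": [-0.827, -0.983, 0], "turn": [0, 0, 0]},
    {"delta_pos": [-0.827, -0.983, 0], "turn": [0, 0, 0]},
    {"delta_pos": [-0.827, -0.983, 0], "turn": [0, 0, 0]},
    {"delta_pos": [-0.827, -0.983, 0], "turn": [0, 0, 0]},
    {"delta_pos": [-0.827, -0.983, 0], "turn": [0, 0, 0]},
    {"delta_pos": [-0.827, -0.983, 0], "turn": [0, 0, 0]},
  ],
)

```text
time_s: 2.5
ee_pos: [0.6005, 0.1575, 0.2136]
eef_rot: [[-1.0, -0.001, -0.001], [-0.001, 1.0, -0.0], [0.001, -0.0, -1.0]]
force: [0.2, -0.7, -0.6]
finger_gap: 0.0912
grip_force: 0.0
```

Call:
play_rows(
  moves=[
    {"delta_pos": [-0.827, -0.983, 0], "turn": [0, 0, 0]},
    {"delta_pos": [-0.827, -0.983, 0], "turn": [0, 0, 0]},
    {"delta_pos": [0, 0, 1], "turn": [0, 0, 0]},
    {"delta_pos": [0, 0, 1], "turn": [0, 0, 0]},
    {"delta_pos": [0, 0, 1], "turn": [0, 0, 0]},
    {"delta_pos": [0, 0, 1], "turn": [0, 0, 0]},
    {"delta_pos": [0, 0, 1], "turn": [0, 0, 0]},
    {"delta_pos": [0, 0, 0.5], "turn": [0, 0, 0]},
    {"delta_pos": [0, 0, 0], "turn": [0, 0, 0]},
    {"delta_pos": [0, 0, 0], "turn": [0, 0, 0]},
  ],
)

```text
time_s: 3.5
ee_pos: [0.6335, 0.1192, 0.1044]
eef_rot: [[-1.0, -0.001, 0.0], [-0.001, 1.0, 0.0], [-0.0, 0.0, -1.0]]
force: [0.3, -1.0, 0.0]
finger_gap: 0.0914
grip_force: 0.0
```

```bash
python3 - <<'E'
from h import *
p=proj('side',[.6325,.1184,.066]); print(p, proj('side',[.6325,.1184,.1035]))
x,y=int(p[0]),int(p[1]); b=(x-60,y-70,x+60,y+35); print(b)
snap('side','s1',b,6)
E
```

```text
[265.27685792 160.12837784] [265.26640815 149.99810189]
(205, 90, 325, 195)
```

View pics/s1.png

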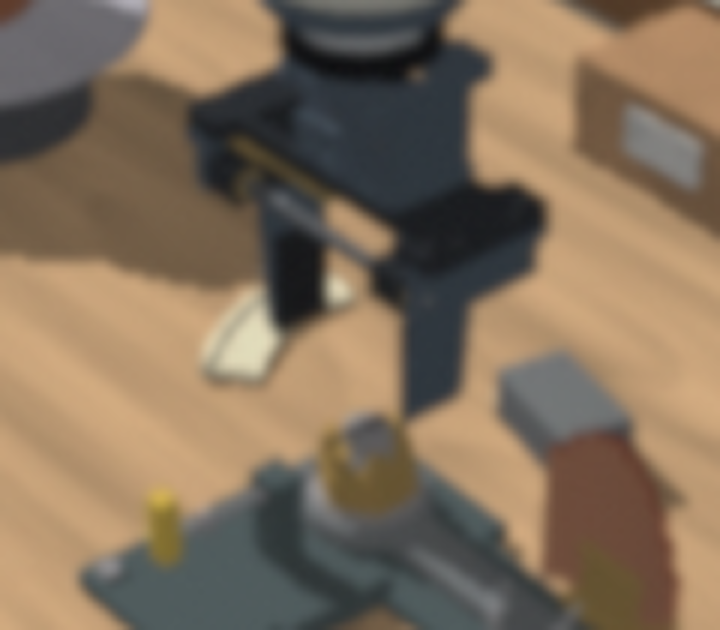

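The side view shows the open fingers above the nut, with the stud top at about (371,430) in the crop. I'll check the side camera's bias against the visible fingertips.

```bash
python3 - <<'E'
from h import *
q=lambda p:(p-[205,90]+.5)*6-.5
t=np.array([.6335,.1192,.1044])
print('left pad',q(proj('side',t+[0,.0456,0])),'obs 302,322'); print('right back',q(proj('side',t-[0,.059,0])),'obs 437,405')
f=lambda u,v,z:pix('side',205+(u+.5)/6-.5,90+(v+.5)/6-.5,z)
print(f(371,430,.066), 'tab',f(163,492,.083), 'wax etc')
for h in (.066,): print(q(proj('side',[.6325,.1184,h])))
s=ctrl.read_state();print(s['ee_pos'],s['time_s'])
E
```

```text
left pad [306.06458686 318.76613911] obs 302,322
right back [444.06942775 414.90029331] obs 437,405
[0.63154188 0.11196481 0.066     ] tab [0.51053547 0.12185382 0.083     ] wax etc
[364.16114749 423.27026705]
[0.63377747 0.11918235 0.10483564] 3.55
```

Call:
play_rows(
  moves=[
    {"delta_pos": [0.05, -0.07, 0.9], "turn": [0, 0, 0]},
    {"delta_pos": [0, 0, 0.9], "turn": [0, 0, 0]},
    {"delta_pos": [0, 0, 0.9], "turn": [0, 0, 0]},
    {"delta_pos": [0, 0, 0.9], "turn": [0, 0, 0]},
    {"delta_pos": [0, 0, 0], "turn": [0, 0, 0]},
    {"delta_pos": [0, 0, 0], "turn": [0, 0, 0]},
    {"delta_pos": [0, 0, 0], "turn": [0, 0, 0]},
  ],
)

```text
time_s: 4.25
ee_pos: [0.6331, 0.1178, 0.0333]
eef_rot: [[-1.0, -0.001, 0.002], [-0.001, 1.0, 0.0], [-0.002, 0.0, -1.0]]
force: [-0.3, -0.5, 0.1]
finger_gap: 0.0913
grip_force: 0.0
```

Call:
play_rows(
  moves=[
    {"delta_pos": [0, 0, 0], "turn": [0, 0, 0]},
    {"delta_pos": [0, 0, 0], "turn": [0, 0, 0]},
    {"delta_pos": [0, 0, 0], "turn": [0, 0, 0]},
    {"delta_pos": [0, 0, 0], "turn": [0, 0, 0]},
  ],
  hand=0.4,
)

```text
time_s: 4.65
ee_pos: [0.6323, 0.1177, 0.0321]
eef_rot: [[-1.0, -0.001, 0.0], [-0.001, 1.0, 0.0], [-0.0, 0.0, -1.0]]
force: [-1.2, 0.6, -0.1]
finger_gap: 0.0619
grip_force: 0.0
```

Call:
play_rows(
  moves=[
    {"delta_pos": [0, 0, 0], "turn": [0, 0, 0]},
    {"delta_pos": [0, 0, 0], "turn": [0, 0, 0]},
    {"delta_pos": [0, 0, 0], "turn": [0, 0, 0]},
    {"delta_pos": [0, 0, 0], "turn": [0, 0, 0]},
    {"delta_pos": [0, 0, 0], "turn": [0, 0, 0]},
  ],
  hand=0.6,
)

```text
time_s: 5.15
ee_pos: [0.6323, 0.1182, 0.032]
eef_rot: [[-1.0, -0.001, 0.0], [-0.001, 1.0, 0.001], [-0.0, 0.001, -1.0]]
force: [0.1, 4.3, 0.1]
finger_gap: 0.0465
grip_force: 30.0
```

```bash
python3 - <<'E'
from h import *
s=ctrl.read_state()
for k in('time_s','q','ee_pos','force','ft_torque','finger_gap','grip_force'): print(k,np.round(s[k],4))
R=np.array(s['eef_rot']);print(np.degrees(np.arctan2(R[1,1],R[0,1])))
E
```

```text
time_s 5.15
q [ 9.1700e-02  7.2440e-01  1.4647e+00  7.0000e-04  9.5220e-01 -1.4807e+00]
ee_pos [0.6323 0.1182 0.032 ]
force [0.056  4.3027 0.0567]
ft_torque [ 0.9228 -0.0201  0.0978]
finger_gap 0.0465
grip_force 29.999
90.0679036406236
```

Call:
play_rows(
  moves=[
    {"delta_pos": [0, 0.05, 0], "turn": [0, 0, 0.3]},
    {"delta_pos": [0, 0, 0], "turn": [0, 0, 0.4]},
    {"delta_pos": [0, 0, 0], "turn": [0, 0, 0.4]},
    {"delta_pos": [0, 0, 0], "turn": [0, 0, 0.4]},
    {"delta_pos": [0, 0, 0], "turn": [0, 0, 0.4]},
    {"delta_pos": [0, 0, 0], "turn": [0, 0, 0.4]},
    {"delta_pos": [0, 0, 0], "turn": [0, 0, 0.4]},
    {"delta_pos": [0, 0, 0], "turn": [0, 0, 0.4]},
    {"delta_pos": [0, 0, 0], "turn": [0, 0, 0.4]},
    {"delta_pos": [0, 0, 0], "turn": [0, 0, 0.4]},
    {"delta_pos": [0, 0, 0], "turn": [0, 0, 0]},
    {"delta_pos": [0, 0, 0], "turn": [0, 0, 0]},
  ],
)

```text
time_s: 6.35
ee_pos: [0.6328, 0.1198, 0.032]
eef_rot: [[-0.856, 0.517, 0.001], [0.517, 0.856, 0.001], [-0.0, 0.002, -1.0]]
force: [2.4, 10.5, -2.5]
finger_gap: 0.0464
grip_force: 30.0
```

```bash
python3 - <<'E'
from h import *
s=ctrl.read_state()
for k in('time_s','q','ee_pos','force','ft_torque','finger_gap','grip_force'): print(k,np.round(s[k],4))
R=np.array(s['eef_rot']);print(np.degrees(np.arctan2(R[1,1],R[0,1])))
E
```

```text
time_s 6.35
q [ 0.0937  0.7248  1.4637  0.0015  0.9518 -0.9343]
ee_pos [0.6328 0.1198 0.032 ]
force [ 2.4025 10.474  -2.4987]
ft_torque [ 1.7186 -0.4538 -0.096 ]
finger_gap 0.0464
grip_force 29.9975
58.84958634476135
```

Call:
play_rows(
  moves=[
    {"delta_pos": [0, 0, 0], "turn": [0, 0, 0]},
    {"delta_pos": [0, 0, 0], "turn": [0, 0, 0]},
    {"delta_pos": [0, 0, 0], "turn": [0, 0, 0]},
    {"delta_pos": [0, 0, -0.7], "turn": [0, 0, 0]},
    {"delta_pos": [0, 0, -1], "turn": [0, 0, 0]},
    {"delta_pos": [0, 0, -1], "turn": [0, 0, 0]},
    {"delta_pos": [0, 0, -1], "turn": [0, 0, 0]},
    {"delta_pos": [0, 0, -1], "turn": [0, 0, 0]},
    {"delta_pos": [0, 0, -0.3], "turn": [0, 0, 0]},
    {"delta_pos": [0, 0, 0], "turn": [0, 0, 0]},
  ],
  hand=0.2,
)

```text
time_s: 7.35
ee_pos: [0.6327, 0.1187, 0.1332]
eef_rot: [[-0.856, 0.517, 0.002], [0.517, 0.856, 0.0], [-0.002, 0.001, -1.0]]
force: [-0.2, 0.1, -0.5]
finger_gap: 0.0727
grip_force: 0.0
```

Call:
play_rows(
  moves=[
    {"delta_pos": [0, 0, 0], "turn": [0, 0, -0.75]},
    {"delta_pos": [0, 0, 0], "turn": [0, 0, -1]},
    {"delta_pos": [0, 0, 0], "turn": [0, 0, -1]},
    {"delta_pos": [0, 0, 0], "turn": [0, 0, -1]},
    {"delta_pos": [1, 0, 0], "turn": [0, 0, 0]},
    {"delta_pos": [1, 0, 0], "turn": [0, 0, 0]},
    {"delta_pos": [1, 0, 0], "turn": [0, 0, 0]},
    {"delta_pos": [1, 0, 0], "turn": [0, 0, 0]},
    {"delta_pos": [1, 0, 0], "turn": [0, 0, 0]},
    {"delta_pos": [1, 0, 0], "turn": [0, 0, 0]},
    {"delta_pos": [1, 0, 0], "turn": [0, 0, 0]},
    {"delta_pos": [1, 0, 0], "turn": [0, 0, 0]},
  ],
  hand=1,
)

```text
time_s: 8.55
ee_pos: [0.4708, 0.1217, 0.1311]
eef_rot: [[-1.0, 0.02, -0.002], [0.02, 1.0, -0.0], [0.002, -0.0, -1.0]]
force: [0.7, -0.2, -0.8]
finger_gap: 0.0006
grip_force: 0.0
```

Call:
play_rows(
  moves=[
    {"delta_pos": [1, 0, 0], "turn": [0, 0, 0]},
    {"delta_pos": [0, 0, 0], "turn": [0, 0, 0]},
    {"delta_pos": [0, 0, 0], "turn": [0, 0, 0]},
  ],
)

```text
time_s: 8.85
ee_pos: [0.4521, 0.1223, 0.1316]
eef_rot: [[-1.0, 0.02, -0.001], [0.02, 1.0, -0.0], [0.001, -0.0, -1.0]]
force: [0.7, 0.8, 0.5]
finger_gap: 0.0009
grip_force: 0.0
```

```bash
python3 - <<'E'
from h import *
snap('top','t2',(180,135,260,215),7)
im=cv2.imread('pics/raw_t2.png')
k=7
S=np.array([.6325,.119]);yaw=np.radians(-1.2)
a=cv2.resize(im[135:215,180:260],None,fx=7,fy=7,interpolation=cv2.INTER_CUBIC)[20:260,60:330]
b=a.copy()
q=lambda p:tuple(int(round(t)) for t in ((p-[180,135]+.5)*7-.5-[60,20]))
for i in range(6):
    A=yaw+i*np.pi/3
    P=lambda r,g,z:q(proj('top',[S[0]+r*np.cos(g),S[1]+r*np.sin(g),z]))
    cv2.line(b,P(.0266,A-np.pi/6,.0475),P(.0266,A+np.pi/6,.0475),(255,0,0),1)
cv2.imwrite('pics/t2.png',cv2.resize(np.hstack([a,b]),(795,353)))
E
```

```text
(no output)
```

View pics/t2.png

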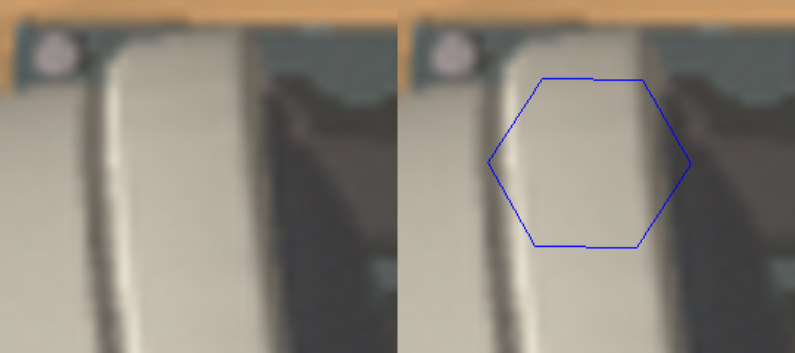

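The arm hides the nut in this view. The grip gap and angle indicate the nut is aligned, so I'll push gently and watch the force.

Call:
play_rows(
  moves=[
    {"delta_pos": [0, 0, 0.9], "turn": [0, 0, 0]},
    {"delta_pos": [0, 0, 0.9], "turn": [0, 0, 0]},
    {"delta_pos": [0, 0, 0.9], "turn": [0, 0, 0]},
    {"delta_pos": [0, 0, 0.9], "turn": [0, 0, 0]},
    {"delta_pos": [-0.5, 0, 0], "turn": [0, 0, 0]},
    {"delta_pos": [-0.5, 0, 0], "turn": [0, 0, 0]},
    {"delta_pos": [-0.5, 0, 0], "turn": [0, 0, 0]},
    {"delta_pos": [0, 0, 0], "turn": [0, 0, 0]},
    {"delta_pos": [0, 0, 0], "turn": [0, 0, 0]},
  ],
)

```text
time_s: 9.8
ee_pos: [0.4828, 0.1217, 0.0604]
eef_rot: [[-1.0, 0.02, 0.001], [0.02, 1.0, 0.0], [-0.001, 0.0, -1.0]]
force: [-0.5, 0.3, -0.7]
finger_gap: 0.0002
grip_force: 0.0
```

Call:
play_rows(
  moves=[
    {"delta_pos": [-0.25, 0, 0], "turn": [0, 0, 0]},
    {"delta_pos": [-0.25, 0, 0], "turn": [0, 0, 0]},
    {"delta_pos": [0, 0, 0], "turn": [0, 0, 0]},
  ],
)

```text
time_s: 10.1
ee_pos: [0.493, 0.1215, 0.0601]
eef_rot: [[-1.0, 0.02, 0.001], [0.02, 1.0, 0.0], [-0.001, 0.0, -1.0]]
force: [0.1, 0.5, 0.1]
finger_gap: 0.0004
grip_force: 0.0
```

Call:
play_rows(
  moves=[
    {"delta_pos": [-0.2, 0, 0], "turn": [0, 0, 0]},
    {"delta_pos": [-0.2, 0, 0], "turn": [0, 0, 0]},
    {"delta_pos": [-0.1, 0, 0], "turn": [0, 0, 0]},
  ],
)

```text
time_s: 10.4
ee_pos: [0.5026, 0.1213, 0.0599]
eef_rot: [[-1.0, 0.02, 0.0], [0.02, 1.0, -0.0], [-0.0, -0.0, -1.0]]
force: [-1.7, -1.1, 1.0]
finger_gap: 0.0006
grip_force: 0.8
```

Call:
play_rows(
  moves=[
    {"delta_pos": [-0.15, 0, 0], "turn": [0, 0, 0]},
    {"delta_pos": [-0.1, 0, 0], "turn": [0, 0, 0]},
  ],
)

```text
time_s: 10.6
ee_pos: [0.5075, 0.1211, 0.0599]
eef_rot: [[-1.0, 0.02, -0.0], [0.02, 1.0, -0.0], [0.0, -0.0, -1.0]]
force: [-1.8, -0.8, 0.5]
finger_gap: 0.0006
grip_force: 0.8
```

```bash
python3 - <<'E'
from h import *
snap('side','s3',(205,110,325,195),6); print(ctrl.read_state()['force'])
E
```

```text
[-0.33328984 -0.02612827 -0.45146763]
```

View pics/s3.png

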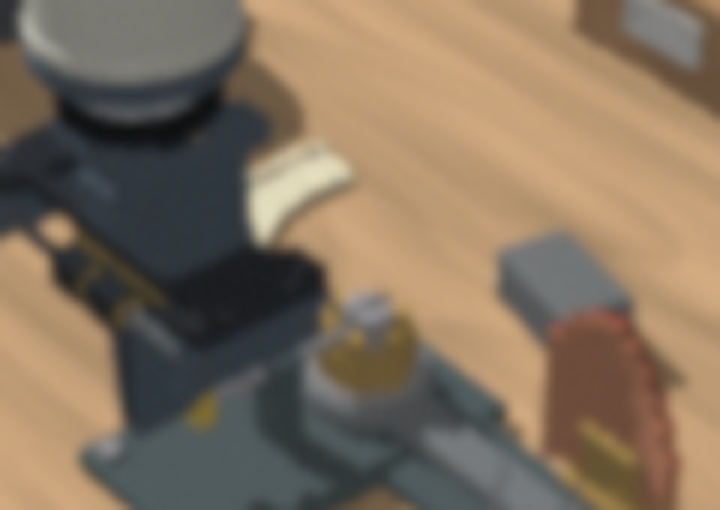

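The fingers are behind the yellow tab and pushing it, with its bottom visible at (203,412). The force is low, so I'll continue.

Call:
play_rows(
  moves=[
    {"delta_pos": [-0.15, 0, 0], "turn": [0, 0, 0]},
    {"delta_pos": [-0.15, 0, 0], "turn": [0, 0, 0]},
  ],
)

```text
time_s: 10.85
ee_pos: [0.5134, 0.121, 0.0599]
eef_rot: [[-1.0, 0.02, -0.0], [0.02, 1.0, -0.0], [0.0, -0.0, -1.0]]
force: [-1.6, -1.8, 0.0]
finger_gap: 0.0005
grip_force: 0.8
```

Call:
play_rows(
  moves=[
    {"delta_pos": [-0.15, 0, 0], "turn": [0, 0, 0]},
    {"delta_pos": [-0.15, 0, 0], "turn": [0, 0, 0]},
  ],
)

```text
time_s: 11.05
ee_pos: [0.5172, 0.1209, 0.0595]
eef_rot: [[-1.0, 0.02, -0.005], [0.02, 1.0, -0.0], [0.005, -0.0, -1.0]]
force: [-22.0, 1.2, 14.5]
finger_gap: 0.0004
grip_force: 11.2
```

Call:
play_rows(
  moves=[
    {"delta_pos": [-0.1, 0, 0], "turn": [0, 0, 0]},
    {"delta_pos": [-0.1, 0, 0], "turn": [0, 0, 0]},
  ],
)

```text
time_s: 11.25
ee_pos: [0.5172, 0.1208, 0.0592]
eef_rot: [[-1.0, 0.02, -0.011], [0.02, 1.0, -0.001], [0.011, -0.001, -1.0]]
force: [-37.2, 3.2, 27.0]
finger_gap: 0.0006
grip_force: 18.9
```

It stopped at 0.517, which matches the predicted home position of about 0.516 (a blocked pin would stop near 0.497). Now back off, lift and check.

Call:
play_rows(
  moves=[
    {"delta_pos": [0.5, 0, 0], "turn": [0, 0, 0]},
    {"delta_pos": [1, 0, 0], "turn": [0, 0, 0]},
    {"delta_pos": [1, 0, 0], "turn": [0, 0, 0]},
    {"delta_pos": [0, 0, -1], "turn": [0, 0, 0]},
    {"delta_pos": [0, 0, -1], "turn": [0, 0, 0]},
    {"delta_pos": [0, 0, -1], "turn": [0, 0, 0]},
    {"delta_pos": [0, 0, -1], "turn": [0, 0, 0]},
    {"delta_pos": [0, 1, -1], "turn": [0, 0, 0]},
    {"delta_pos": [0, 1, -1], "turn": [0, 0, 0]},
    {"delta_pos": [0, 1, -0.5], "turn": [0, 0, 0]},
    {"delta_pos": [0, 1, 0], "turn": [0, 0, 0]},
    {"delta_pos": [0, 1, 0], "turn": [0, 0, 0]},
  ],
)

```text
time_s: 12.45
ee_pos: [0.4759, 0.2229, 0.1905]
eef_rot: [[-1.0, 0.02, 0.002], [0.02, 1.0, 0.001], [-0.002, 0.001, -1.0]]
force: [-0.9, 0.3, 0.3]
finger_gap: 0.0006
grip_force: 0.0
```

Call:
play_rows(
  moves=[
    {"delta_pos": [0, 1, 0], "turn": [0, 0, 0]},
    {"delta_pos": [0, 1, 0], "turn": [0, 0, 0]},
    {"delta_pos": [0, 1, 0], "turn": [0, 0, 0]},
    {"delta_pos": [0, 1, 0], "turn": [0, 0, 0]},
    {"delta_pos": [0, 1, 0], "turn": [0, 0, 0]},
    {"delta_pos": [0, 1, 0], "turn": [0, 0, 0]},
    {"delta_pos": [0, 1, 0], "turn": [0, 0, 0]},
    {"delta_pos": [0, 1, 0], "turn": [0, 0, 0]},
    {"delta_pos": [0, 0, 0], "turn": [0, 0, 0]},
  ],
)

```text
time_s: 13.35
ee_pos: [0.4786, 0.3842, 0.1898]
eef_rot: [[-1.0, 0.018, 0.001], [0.018, 1.0, 0.001], [-0.001, 0.001, -1.0]]
force: [0.4, 0.2, -0.0]
finger_gap: 0.0006
grip_force: 0.0
```

```bash
python3 - <<'E'
from h import *
snap('top','t4',(180,135,260,215),7)
S=np.array([.6325,.119]);u=lambda d:(proj('top',[S[0]-d,S[1]+.0026,.083])-[180,135]+.5)*7-.5
print('home',u(.095),'withdrawn',u(.125))
E
```

```text
home [168.47805816 351.57408388] withdrawn [167.22488438 432.33492815]
```

View pics/t4.png

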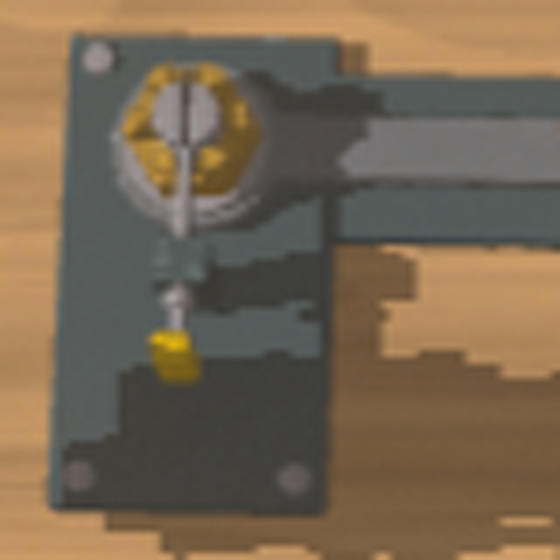

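The tab top is at about (170,345), against 352 predicted for fully home. The pin runs through the slot facing it into the stud, the nut is aligned, and the gripper is clear.

```bash
python3 -c "
from rig import ctrl; print(ctrl.close_job())"
```

```text
the job is handed in; nothing more can be done
None
```

The castle nut is turned clockwise to the next slot, the locking pin is pushed fully home through it, the gripper has let go, and the job was handed in at about 13 s of the 38 s allowed.

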